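# Lock the gassing tube into the core box

## Task

Lift the yellow dust cap off the gas fitting on the red core box and set it down on the bench. Then take the steel gassing tube out of the wooden rack, put its bare end into the fitting's blue collar and push it straight in, through the drag of the gripping teeth, until it is firmly home on the seal at the bottom: a firm push of about 20 N there, and never more than 25 N on the seal. Let go and leave it standing locked, with the pins, brass plates and rammer left where they are.

Things in the scene. Friction and masses are not known exactly. Their poses are not given: they have to be found in the camera images.
- port (a point): Push-fit gas fitting on top of the red core box, pointing straight up; this point is the centre of the top of its blue release collar (26 mm outside, 16.8 mm bore, 98 mm above the bench). z is up along the bore. Four steel teeth 10 to 16 mm below this point close to 12 mm across; the tube pushes them open (under 8 N), then slides with 3 to 6 N of drag; they lock it against coming back out.
- collar (a joint): The fitting's release collar, on a light spring (1 to 7 N): how far it is pressed down, 0 to 0.005 m. Pressing it opens the teeth. It sinks about 3 mm by itself when the tube passes the teeth and stays there while the tube is in.
- bore (a point): A fixed point on the axis 28 mm below the collar's top, in the 15.4 mm gas way that runs on down into the core box (it starts 22 mm below the collar's top). Its bottom, a step with a rubber seal, is hidden, at this point or up to 26 mm deeper: it differs from box to box and must be felt. The seal yields 1 mm per 12 N. Home = seal pressed with 6 N or more; over 25 N ruins it. Push needed = seal force + drag.
- corebox: Red core box half, fixed: block 200 x 130 mm, 66 mm high (72 mm round the fitting), on a 250 x 150 x 10 mm aluminium flange on the bench, with a steel strap clamp at each end (310 mm over the clamps, nuts 39 mm high). Origin: centre of its underside, straight below the fitting; x along its length, z up.
- cap_center (a point): Loose yellow plastic dust cap, 38 mm outside, 32 mm tall, 30 g, closed on top, sitting loosely over the fitting: its top is 20 mm above the collar's top, its open rim 12 mm below it. This point is its centre, half-way up; z is its axis, towards the closed top.
- tube_center (a point): Gassing tube, loose, upright in a rack hole with 1 mm play all round: steel, 14 mm thick, 150 mm long, about 160 g, lower end bare and bevelled over 4 mm down to 10 mm. Brass grip sleeve, 21 mm thick, from 94 to 130 mm above the lower end, then a brass hexagon and thread. This point is on its axis, 75 mm above the lower end (grip middle 37 mm further up); z is its axis, up.
- rack: Dark wooden rack block, fixed, 200 x 70 mm, 50 mm high; x along its length, origin at the centre of its underside. Three upright holes 16 mm across and 42 mm deep on its midline at x = -65, 0 and 65 mm hold the gassing tube and the two locating pins.
- pin0: Tapered steel locating pin, 14 mm thick, 78 mm long, standing in a hole of the rack, its pointed end up, 86 mm above the bench. Origin at its foot. A bystander.
- pin1: The second locating pin, just like the first. A bystander.
- plate0: Brass rapping plate 85 x 50 x 8 mm lying flat on the bench, x along its length, origin at the centre of its underside. A bystander.
- plate1: Brass rapping plate, same as plate0. A bystander.
- plate2: Brass rapping plate, same as plate0. A bystander.
- rammer: Hardwood rammer with a steel tip lying on the bench, 290 mm long along its x, 40 mm thick, origin on the bench about its middle. A bystander.
Things that resemble listed ones, but are neither listed nor needed, are in the scene too. There is more than one size of the part that bears cap_center; the job needs the smaller. There is more than one size of the part that bears tube_center; the job needs the larger.

How it is judged:
On the way, in this order (a step that is already met when the one before it is completed fails the run):
1. the dust cap is off the fitting and let go on the bench (horizontal distance between cap_center and port above 0.06 m and height (world z) of cap_center below 0.03 m and contact force between the fingers and cap below 0.1 N), for 0.2 s.
2. the tube is pressed home: the seal is loaded with at least 6 N (contact force between tube and seal_c0 above 6 N and angle between tube_center's own z axis and vertical below 0.08 rad), for 0.15 s.
At the end, for the whole second after the job is handed in: The tube stands upright (within 4.5 degrees) in the fitting, let go, and locked so that it still bears on the seal with over 1.5 N; the cap lies at rest on the bench, its centre below 30 mm and over 60 mm from the fitting's axis; no pin, plate or the rammer has moved over 20 mm (contact force between tube and seal_c0 above 1.5 N and horizontal distance between tube_center and port below 0.006 m and angle between tube_center's own z axis and vertical below 0.08 rad and linear speed of each of tube, cap below 0.02 m/s and horizontal distance between cap_center and port above 0.06 m and height (world z) of cap_center below 0.03 m); the robot touches nothing.
It fails at once if the seal is pressed with more than 25 N (contact force between tube and seal_c0 above 25 N).
It fails at once if a pin, plate or the rammer is moved by more than 20 mm (distance of any of pin0, pin1, plate0, plate1, plate2, rammer from where it was at the start of the episode above 0.02 m).
It also fails if it takes over 66 s, if anything falls off the work surface, if the arm or the gripper's body presses on something with over 40 N, if the wrist force passes 120 N, or if a joint passes its speed limit or range.

## Robot

A 6-joint arm with a two-finger parallel gripper is mounted at the origin on the work surface. World frame = base frame: x ahead of the robot, y to its left, z up, the work surface at z = 0. Lengths are in m, angles in rad, forces in N, time in s.
With the tool pointing down it reaches from about 0.275 to 0.725 m from the base axis. Payload 5.6 kg.
Tool frame: the origin (TCP) lies midway between the tips of the shut fingers; the grasp point (between the pads) lies 19 mm behind it; z points along the fingers, y is the direction in which the jaws open and shut (so a half turn about z gives the same grasp; the last joint's range is limited). The gripper opens to 85 mm and grips with 20 to 120 N. Pads are 22 mm wide; open, the fingers measure 114 mm over their backs; the gripper's body (76 mm by 85 mm) begins 54 mm behind the grasp point. The pads swing forward as they close: fully open they stand 13 mm farther back than shut.
Start: joints at [1.537, 0.255, 0.108, 0, -1.424, -0.285], TCP at [0.172, 0.522, 0.231] pointing down, gripper open.
Joint ranges: [-2.95, 2.95], [-1.21, 1.97], [-1.09, 1.5], [-2.87, 1.71], [-2.94, -0.07], [-3.05, 3.05]. Speed limits (rad/s): [2.57, 2.57, 3.14, 3.14, 3.14, 3.14].

## Interface

Orientations are given as [roll, pitch, yaw] about the fixed x, y, z axes, in that order (R = Rz(yaw) Ry(pitch) Rx(roll)).
In Python, from workcell import telemetry, grab_frame, ticket gives the robot as it stands. The module is installed in compiled form; this text tells all that it offers.
- The arm moves only by the tool apply_moves, never from a script. Its argument "motion" is one flat list of numbers, 7 for each row, row after row: the gripper command: -1 is shut, 1 is fully open, values between are in proportion, then the shift along the world's x, y, z in m, then the turn, a rotation vector about the world's x, y, z in degrees. A call has 1 to 5 rows; each row is the pose to reach, as a shift and turn from the pose commanded when the call began; what a row does not reach only later rows make up. A row lasts 1/12 s, in which the tool goes at most 41.7 mm and 7.16 degrees, less where a joint would pass 70% of its speed; a pose out of reach is approached as far as the arm can. A call with a gripper value outside its range is refused whole. The fingers move at their own pace and stop on an object; the grip force is fixed at half the most. Time passes only in rows, so rows that repeat a pose let the fingers close. It gives the time, the measured TCP pose, the force and the opening at its end, in the units of the state.
- telemetry.state(): the state, without advancing time (a new reading comes with each control period).
- grab_frame(name): name is "scene" or "top" or "wrist"; returns a dict with "pixels" (480x640x3 uint8, red, green, blue), "fx", "fy", "cx", "cy" (pixels), "world_to_cam" (4x4, takes a point from world to camera coordinates). Camera axes: x right, y down, z forward; pixel columns grow to the right and rows downward; lengths in m; the calibration is good to about 2 mm. The wrist camera is an equidistant fisheye: a pixel r from the principal point sees the ray r / f radians off the axis. A picture is of the moment at which its call begins. There is no depth.
- ticket.hand_in(): hands the job in, once; it reports no verdict.
The state is a dict: "time": time; "joints": joint angles; "joint_vel": joint speeds; "tau": joint torques, N m; "tool_pos": TCP position; "eef_rot": TCP orientation; "force": force on the tool from outside, world axes, zero at the start; "torque": the same for the moment, N m; "opening": finger opening in m.
Only numpy, scipy, OpenCV 4.12 (cv2) and the standard library are available. Lean on these libraries where they do the work, as an engineer would, in place of code of your own. Each camera call takes 0.05 s, during which the arm holds its last target.

## Working session

There is one attempt and no reset: what is moved stays moved. The work goes in short steps, Python scripts to look and compute and a tool call to move; the robot and the scene stay as the last step left them, time stands still between calls to the robot, and variables do not carry over. Pictures are saved under pics/ and viewed, and the job is handed in when it is done.

Besides the shell and the picture viewer there is one more tool, called after "Call:" as name(argument=value, ...), one argument or row to a line, values as JSON. apply_moves: Moves the arm, as the interface text tells. Its arguments: {"type":"object","properties":{"motion":{"type":"array"}},"required":["motion"]}

```bash
mkdir -p pics; cat > h.py <<'E'
import numpy as np, cv2
from workcell import telemetry, grab_frame, ticket
def snap(n,tag):
    f=grab_frame(n); cv2.imwrite(f'pics/{tag}.png',f['pixels'][:,:,::-1]); np.savez(f'pics/{tag}.npz',**f); return f
def load(tag): return dict(np.load(f'pics/{tag}.npz'))
def proj(f,p):
    q=f['world_to_cam']@np.r_[p,1]; return np.array([f['fx']*q[0]/q[2]+f['cx'],f['fy']*q[1]/q[2]+f['cy']])
def at_z(f,u,v,z):
    W=f['world_to_cam'];R=W[:3,:3];c=-R.T@W[:3,3]
    d=R.T@np.array([(u-f['cx'])/f['fx'],(v-f['cy'])/f['fy'],1]); return c+d*(z-c[2])/d[2]
E
python3 - <<'E'
from h import *
for n in ('scene','top','wrist'):
    f=snap(n,n+'0'); print(n,f['fx'],f['cx'],f['cy'],np.round(f['world_to_cam'],3).tolist())
print(telemetry.state())
E
```

```text
scene 561.9712952490244 326.20041262947586 236.16354894408667 [[0.834, 0.552, 0.008, -0.54], [0.347, -0.511, -0.787, -0.097], [-0.43, 0.659, -0.617, 1.545], [0.0, 0.0, 0.0, 1.0]]
top 594.0327404235894 331.6817396918929 241.05053575923756 [[-0.018, -1.0, -0.006, 0.073], [-0.991, 0.019, -0.132, 0.593], [0.132, 0.004, -0.991, 1.451], [0.0, 0.0, 0.0, 1.0]]
wrist 371.64829954431775 319.0952672852968 246.16767155384278 [[-0.314, -0.949, 0.001, 0.55], [-0.917, 0.304, 0.258, -0.034], [-0.245, 0.08, -0.966, 0.377], [0.0, 0.0, 0.0, 1.0]]
{'time': 0.15, 'joints': array([ 1.53662719e+00,  2.55594996e-01,  1.07320093e-01, -3.27929119e-04,
       -1.42388823e+00, -2.84630878e-01]), 'joint_vel': array([-0.00085804, -0.00174129,  0.00344717,  0.00168572, -0.00054994,
       -0.00118884]), 'tau': array([-4.04187977e-04, -3.86940300e+01,  2.38081563e+01,  5.36653876e+00,
       -4.52787048e-03,  2.97789740e-06]), 'tool_pos': array([0.17221468, 0.52196513, 0.23062326]), 'eef_rot': array([ 3.14018976e+00, -7.25250956e-05, -3.18848184e-01]), 'force': array([-0.35015568,  0.17609876,  0.32978251]), 'torque': array([0.02952189, 0.0312894 , 0.06841725]), 'opening': 0.08543882854566603}
```

View pics/scene0.png

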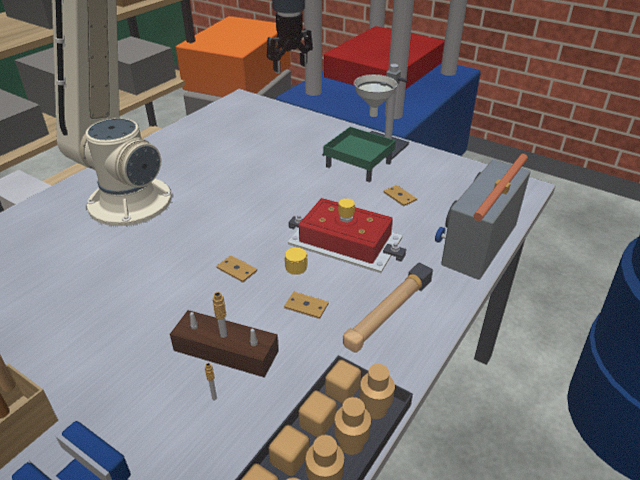

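View pics/top0.png

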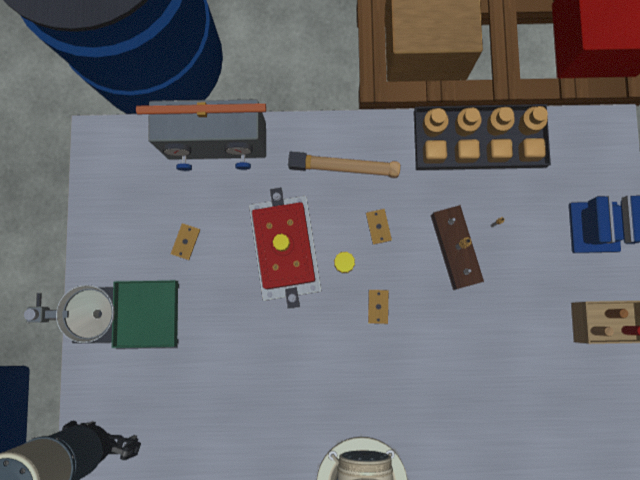

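View pics/wrist0.png

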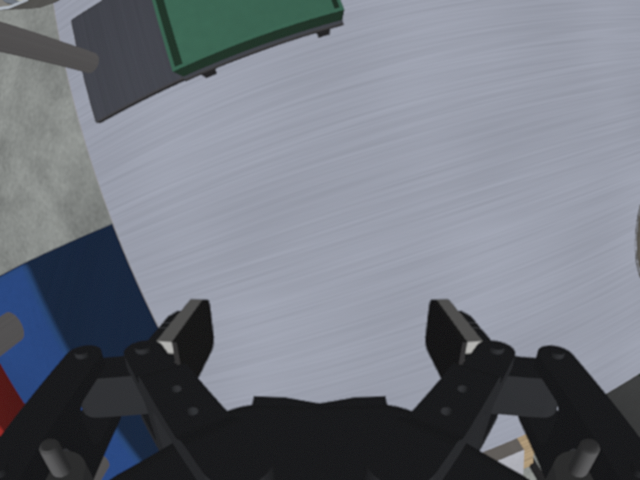

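```bash
python3 - <<'E'
from h import *
s=cv2.imread('pics/scene0.png');t=cv2.imread('pics/top0.png')
a=cv2.resize(s[190:290,270:410],None,fx=4,fy=4,interpolation=cv2.INTER_CUBIC)[:, :]
b=cv2.resize(s[280:410,160:290],None,fx=4,fy=4,interpolation=cv2.INTER_CUBIC)
cv2.imwrite('pics/c1.png',a);cv2.imwrite('pics/c2.png',b)
cv2.imwrite('pics/c3.png',cv2.resize(t[180:310,240:370],None,fx=4.5,fy=4.5,interpolation=cv2.INTER_CUBIC))
cv2.imwrite('pics/c4.png',cv2.resize(t[190:300,420:530],None,fx=5,fy=5,interpolation=cv2.INTER_CUBIC))
E
```

```text
(no output)
```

View pics/c1.png

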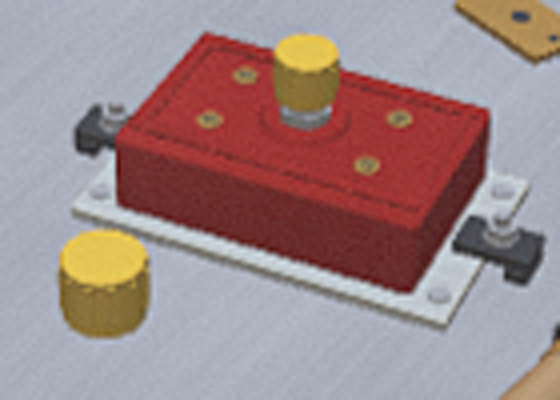

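View pics/c2.png

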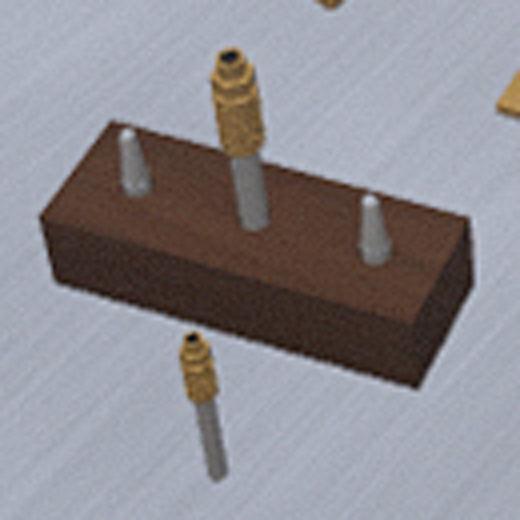

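View pics/c3.png

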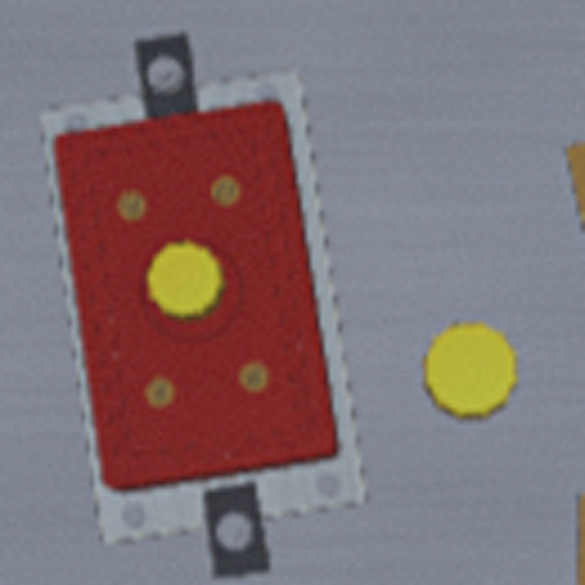

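View pics/c4.png

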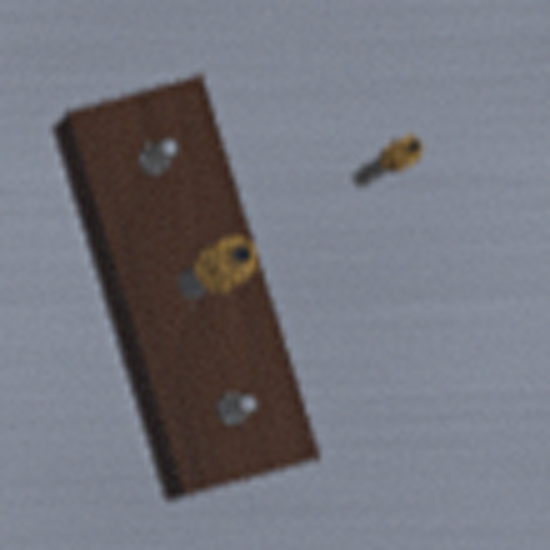

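```bash
python3 - <<'E'
from h import *
t=load('top0');s=load('scene0')
def T(x,y,k,ox,oy):return ((x+.5)/k-.5+ox,(y+.5)/k-.5+oy)
def pr(n,f,uv,z): print(n,np.round(at_z(f,*uv,z),4))
pr('cap top',t,T(185,278,4.5,240,180),.118); pr('cap scene',s,T(306,53,4,270,190),.118)
pr('bigcap',t,T(471,369,4.5,240,180),.032); 
pr('tube top',t,T(241,254,5,420,190),.158); pr('tube sc',s,T(231,57,4,160,280),.158)
pr('pinA',t,T(171,147,5,420,190),.086); pr('pinB',t,T(250,403,5,420,190),.086)
pr('pinA s',s,T(128,133,4,160,280),.086); pr('pinB s',s,T(370,200,4,160,280),.086)
for c in [(68,125),(172,498),(318,458),(202,75)]: pr('rack',t,T(*c,5,420,190),.05)
# box top corners
for c in [(57,142),(278,103),(336,456),(107,488)]: pr('box',t,T(*c,4.5,240,180),.066)
pr('smalltube',t,T(365,180,5,420,190),0)
for c in [(378,226),(378,307),(186,242)]: pr('plate',t,c,.008)
pr('rammer end',t,(398,170),.02)
# yellow segmentation
for n,f,roi in (('top',t,(180,310,240,370)),('scene',s,(190,290,270,410))):
    p=f['pixels'];m=np.zeros(p.shape[:2],np.uint8);a,b,c,d=roi
    h=cv2.cvtColor(p,cv2.COLOR_RGB2HSV);mm=cv2.inRange(h,(20,140,150 if n=='top' else 60),(35,255,255));m[a:b,c:d]=mm[a:b,c:d]
    k,l,st,ce=cv2.connectedComponentsWithStats(m)
    for i in range(1,k):
        if st[i,4]>60: print(n,st[i],ce[i], at_z(f,*ce[i],.118))
E
```

```text
cap top [0.5853 0.1823 0.118 ]
cap scene [0.5841 0.1802 0.118 ]
bigcap [0.5426 0.0308 0.032 ]
tube top [ 0.5739 -0.2529  0.158 ]
tube sc [ 0.5728 -0.2523  0.158 ]
pinA [ 0.6366 -0.2377  0.086 ]
pinB [ 0.5108 -0.2701  0.086 ]
pinA s [ 0.5101 -0.2687  0.086 ]
pinB s [ 0.6356 -0.2367  0.086 ]
rack [ 0.6548 -0.1941  0.05  ]
rack [ 0.4675 -0.2376  0.05  ]
rack [ 0.4858 -0.3104  0.05  ]
rack [ 0.679  -0.2623  0.05  ]
box [0.6695 0.2571 0.066 ]
box [0.689  0.1349 0.066 ]
box [0.4932 0.1056 0.066 ]
box [0.4782 0.2301 0.066 ]
smalltube [ 0.6318 -0.3546  0.    ]
plate [ 0.6353 -0.0583  0.008 ]
plate [ 0.4283 -0.0523  0.008 ]
plate [0.6033 0.4355 0.008 ]
rammer end [ 0.7787 -0.1132  0.02  ]
top [273 234  16  16 194] [280.38659794 241.43298969] [0.58525749 0.18309025 0.118     ]
top [335 252  20  20 304] [344.07894737 261.61842105] [0.53417477 0.03269233 0.118     ]
scene [339 199  15  18 245] [345.93469388 207.48979592] [0.59377907 0.16375404 0.118     ]
scene [285 248  22  26 478] [295.27615063 260.26987448] [ 0.6073366  -0.05777886  0.118     ]
```

Candidates: the cap on the fitting (top 281,242, about 16 px wide) against the bench cap (344,262, about 20 px). The tube in the rack (468,241) against the small one standing free (500,219). The crops show the fitting cap is the smaller cap and the rack tube the larger tube, so I choose those two.

Call:
apply_moves(
  motion=[1,0.02,-0.037,0,0,0,0,1,0.04,-0.074,0,0,0,0,1,0.06,-0.11,0,0,0,0,1,0.08,-0.145,0,0,0,0,1,0.105,-0.178,0,0,0,0],
)

```text
time: 0.57
tool_pos: [0.2773, 0.3422, 0.2313]
eef_rot: [-3.142, 0.0, -0.318]
force: [1.4, 0.4, 1.1]
opening: 0.0854
```

Call:
apply_moves(
  motion=[1,0.038,-0.017,0,0,0,0,1,0.076,-0.034,0,0,0,0,1,0.114,-0.051,0,0,0,0,1,0.152,-0.068,0,0,0,0,1,0.19,-0.085,0,0,0,0],
)

```text
time: 0.98
tool_pos: [0.4689, 0.2579, 0.2312]
eef_rot: [-3.142, 0.0, -0.319]
force: [0.3, 1.4, 0.3]
opening: 0.0858
```

Call:
apply_moves(
  motion=[1,0.038,-0.025,0,0,0,0,1,0.076,-0.05,0,0,0,0,1,0.1,-0.077,0,0,0,0,1,0.118,-0.077,-0.02,0,0,0,1,0.118,-0.077,-0.04,0,0,0],
)

```text
time: 1.4
tool_pos: [0.5888, 0.1801, 0.1902]
eef_rot: [-3.141, -0.001, -0.323]
force: [-1.4, -0.1, -2.0]
opening: 0.0851
```

```bash
python3 - <<'E'
from h import *
f=snap('wrist','w1'); print(telemetry.state()['tool_pos'],telemetry.state()['eef_rot'])
E
```

```text
[0.58467345 0.18057625 0.18463442] [ 3.13709753  0.00706846 -0.32246942]
```

View pics/w1.png

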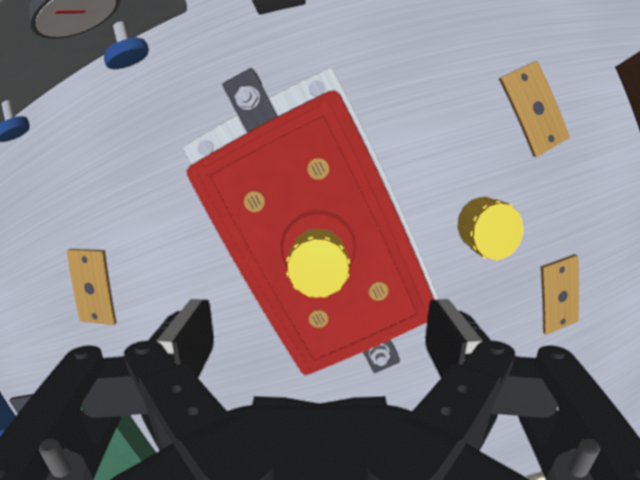

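Cap centred laterally between the jaws at (318,267).

```bash
cat >> h.py <<'E'
def fish(f,u,v,z):
    W=f['world_to_cam'];R=W[:3,:3];c=-R.T@W[:3,3]
    a=np.array([u-f['cx'],v-f['cy']]);r=np.hypot(*a);th=r/f['fx']
    d=R.T@np.r_[np.sin(th)*a/max(r,1e-9),np.cos(th)]; return c+d*(z-c[2])/d[2]
E
python3 - <<'E'
from h import *
f=snap('wrist','w2'); st=telemetry.state();print(st['tool_pos'],st['eef_rot'],st['force'])
h=cv2.cvtColor(f['pixels'],cv2.COLOR_RGB2HSV);m=cv2.inRange(h,(20,140,190),(35,255,255));m[:,400:]=0
k,l,s,c=cv2.connectedComponentsWithStats(m)
for i in range(1,k):
    if s[i,4]>200: print(s[i],c[i],fish(f,*c[i],.118), fish(f,s[i][0]+s[i][2]/2-.5,s[i][1]+s[i][3]/2-.5,.118))
for p in [(318,169),(254,201),(318,319),(378,291)]: print(fish(f,*p,.067))
E
```

```text
[0.58378156 0.18093797 0.18657005] [ 3.13618374  0.0069314  -0.32093794] [-0.30606255 -0.03030142 -0.5797204 ]
[ 284  232   65   61 2985] [315.52060302 263.01943049] [0.5839552 0.1837873 0.118    ] [0.58446365 0.18331694 0.118     ]
[0.63269941 0.16583764 0.067     ]
[0.62606871 0.21608248 0.067     ]
[0.5244185  0.20222898 0.067     ]
[0.5319492 0.1515792 0.067    ]
```

Call:
apply_moves(
  motion=[1,0,0.001,-0.03,0,0,0,1,0,0.001,-0.06,0,0,0,1,0,0.001,-0.085,0,0,0,1,0,0.001,-0.098,0,0,0,1,0,0.001,-0.102,0,0,0],
)

```text
time: 1.92
tool_pos: [0.5836, 0.1833, 0.0876]
eef_rot: [3.139, 0.003, -0.318]
force: [-0.3, -0.3, 0.5]
opening: 0.0853
```

Call:
apply_moves(
  motion=[-1,0,0,0,0,0,0,-1,0,0,0,0,0,0,-1,0,0,0,0,0,0,-1,0,0,0,0,0,0,-1,0,0,0,0,0,0],
)

```text
time: 2.33
tool_pos: [0.5857, 0.1831, 0.0905]
eef_rot: [-3.141, -0.001, -0.319]
force: [-1.0, -1.6, 1.5]
opening: 0.0364
```

Call:
apply_moves(
  motion=[-1,0,0,0,0,0,0,-1,0,0,0,0,0,0,-1,0,0,0,0,0,0],
)

```text
time: 2.58
tool_pos: [0.5857, 0.1831, 0.0903]
eef_rot: [-3.141, -0.001, -0.319]
force: [-1.0, -2.3, 5.8]
opening: 0.0364
```

```bash
python3 - <<'E'
from h import *
f=snap('wrist','w3'); st=telemetry.state();print(st['tool_pos'],st['eef_rot'],st['force'],st['opening'])
E
```

```text
[0.58576193 0.18314507 0.09025644] [-3.14122138e+00 -1.18654746e-03 -3.18645917e-01] [-1.61557635 -1.90516774  4.96848194] 0.036572992560952214
```

View pics/w3.png

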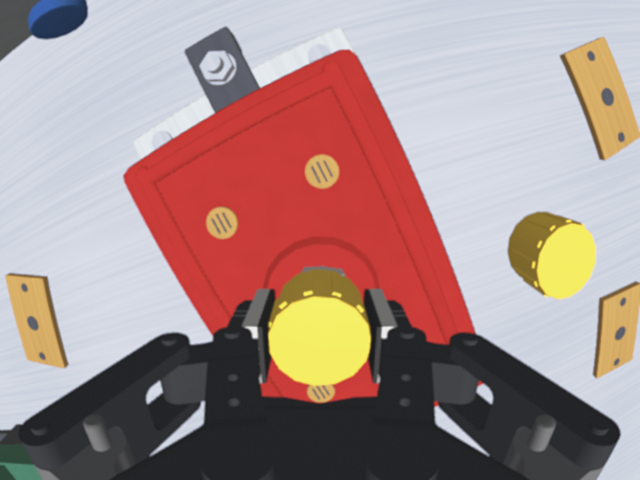

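The cap is held between the pads, with its centre at (320,340).

Call:
apply_moves(
  motion=[-1,0,0,0.01,0,0,0,-1,0,0,0.03,0,0,0,-1,0,0,0.06,0,0,0,-1,0,0,0.09,0,0,0,-1,-0.02,-0.01,0.11,0,0,0],
)

```text
time: 3.05
tool_pos: [0.5677, 0.1746, 0.2015]
eef_rot: [-3.14, -0.003, -0.318]
force: [0.6, 0.0, 0.3]
opening: 0.0365
```

```bash
python3 - <<'E'
from h import *
f=snap('wrist','w4'); f=snap('top','t4'); st=telemetry.state();print(st['tool_pos'],st['eef_rot'],st['force'],st['opening'])
E
```

```text
[0.5661382  0.17358387 0.20476198] [-3.13537891 -0.00612588 -0.31858189] [-0.05225385  0.62813029  0.48432752] 0.036378177222784275
```

View pics/w4.png

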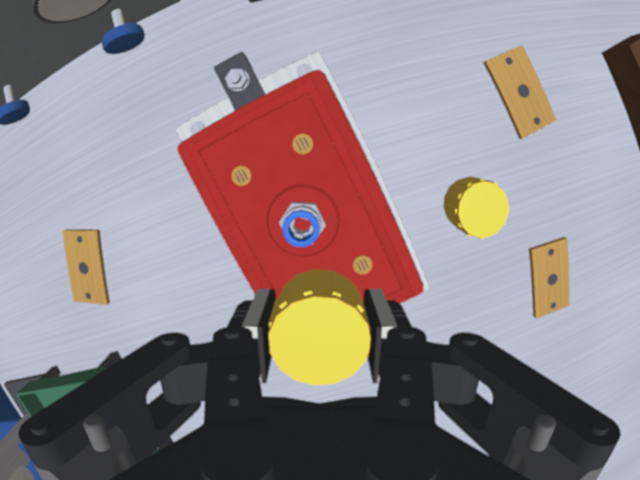

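Cap lifted clear and held; the blue collar shows at (301,228).

Call:
apply_moves(
  motion=[-1,-0.038,-0.017,0,0,0,0,-1,-0.076,-0.034,0,0,0,0,-1,-0.114,-0.051,0,0,0,0,-1,-0.152,-0.068,0,0,0,0,-1,-0.19,-0.085,0,0,0,0],
)

```text
time: 3.57
tool_pos: [0.3734, 0.0875, 0.1985]
eef_rot: [3.141, 0.001, -0.319]
force: [-0.4, 0.7, 1.5]
opening: 0.0364
```

Call:
apply_moves(
  motion=[-1,-0.015,-0.008,-0.03,0,0,0,-1,-0.015,-0.008,-0.065,0,0,0,-1,-0.015,-0.008,-0.1,0,0,0,-1,-0.015,-0.008,-0.135,0,0,0,-1,-0.015,-0.008,-0.16,0,0,0],
)

```text
time: 3.98
tool_pos: [0.3588, 0.0797, 0.0369]
eef_rot: [3.141, 0.002, -0.32]
force: [0.4, 1.0, -0.6]
opening: 0.0365
```

Call:
apply_moves(
  motion=[-1,0,0,-0.012,0,0,0,-1,0,0,-0.022,0,0,0,-1,0,0,-0.029,0,0,0,-1,0,0,-0.0325,0,0,0,-1,0,0,-0.0325,0,0,0],
)

```text
time: 4.4
tool_pos: [0.3602, 0.0803, 0.0067]
eef_rot: [3.141, 0.001, -0.319]
force: [-0.3, 0.3, -0.9]
opening: 0.0364
```

Call:
apply_moves(
  motion=[-1,0,0,-0.001,0,0,0,-1,0,0,-0.002,0,0,0,0.2,0,0,-0.002,0,0,0,0.6,0,0,-0.001,0,0,0,1,0,0,0.001,0,0,0],
)

```text
time: 4.82
tool_pos: [0.3605, 0.0804, 0.008]
eef_rot: [-3.141, -0.0, -0.319]
force: [-0.6, 0.0, -0.3]
opening: 0.0713
```

Call:
apply_moves(
  motion=[1,0,0,0,0,0,0,1,0,0,0,0,0,0,1,0,0,0.02,0,0,0,1,0,0,0.05,0,0,0,1,0,0,0.09,0,0,0],
)

```text
time: 5.23
tool_pos: [0.3584, 0.0791, 0.0971]
eef_rot: [3.137, 0.004, -0.319]
force: [3.0, 1.8, -0.6]
opening: 0.0852
```

Call:
apply_moves(
  motion=[1,0.04,0.02,0.04,0,0,0,1,0.08,0.035,0.08,0,0,0,1,0.115,0.05,0.12,0,0,0,1,0.15,0.065,0.13,0,0,0,1,0.15,0.065,0.13,0,0,0],
)

```text
time: 5.65
tool_pos: [0.5104, 0.1452, 0.2287]
eef_rot: [-3.14, -0.001, -0.319]
force: [0.2, 0.3, 0.5]
opening: 0.0853
```

Call:
apply_moves(
  motion=[1,0,0,0,0,0,0,1,0,0,0,0,0,0,1,0,0,0,0,0,0,1,0,0,0,0,0,0],
)

```text
time: 5.98
tool_pos: [0.5077, 0.1441, 0.226]
eef_rot: [3.14, 0.002, -0.319]
force: [-0.3, 0.0, 0.5]
opening: 0.0854
```

```bash
python3 - <<'E'
from h import *
f=snap('wrist','w5'); snap('scene','s5'); st=telemetry.state();print(st['tool_pos'],st['eef_rot'],st['force'],st['opening'],st['joints'])
p=f['pixels'];h=cv2.cvtColor(p,cv2.COLOR_RGB2HSV);m=cv2.inRange(h,(100,140,120),(125,255,255))
k,l,s,c=cv2.connectedComponentsWithStats(m)
for i in range(1,k):
    if s[i,4]>60: print(s[i],c[i],fish(f,*c[i],.098))
E
```

```text
[0.50791695 0.14417434 0.2265164 ] [ 3.14077265e+00  7.84993487e-04 -3.18655833e-01] [0.26098995 0.08738582 0.19407382] 0.08550920504868123 [ 5.73281029e-01  2.13663224e-01  4.20925378e-02 -9.74764571e-05
 -1.40035675e+00  6.78876375e-01]
[ 79   0  25  16 159] [88.22641509  4.88050314] [0.76306245 0.26636078 0.098     ]
[221 143  33  32 439] [236.54214123 158.49430524] [0.58300299 0.18383878 0.098     ]
[  0 401  17  26 308] [  6.5487013  412.59090909] [0.41263463 0.62138106 0.098     ]
```

View pics/w5.png

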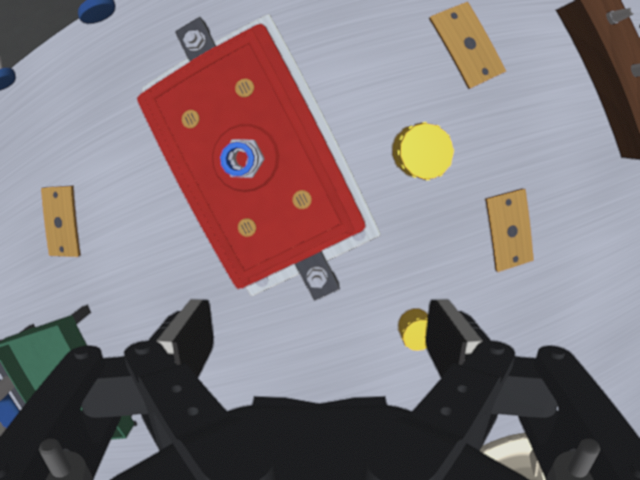

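View pics/s5.png

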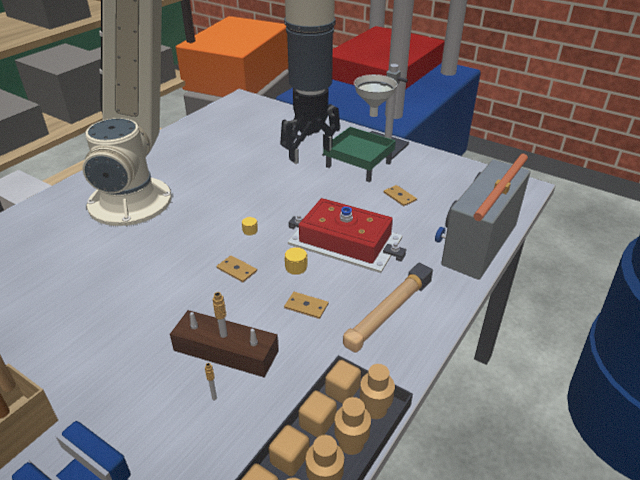

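The cap stands on the bench (scene 250,226) and the fitting is bare, with the collar at wrist (237,158). Next, the tube.

Call:
apply_moves(
  motion=[1,0.006,-0.04,0,0,0,0,1,0.012,-0.08,0,0,0,0,1,0.018,-0.12,0,0,0,0,1,0.024,-0.16,0,0,0,0,1,0.03,-0.2,0,0,0,0],
)

```text
time: 6.5
tool_pos: [0.5381, -0.057, 0.2271]
eef_rot: [-3.141, -0.0, -0.318]
force: [1.9, 0.1, -1.3]
opening: 0.0857
```

Call:
apply_moves(
  motion=[1,0.006,-0.04,0,0,0,0,1,0.012,-0.08,0,0,0,0,1,0.018,-0.12,0,0,0,0,1,0.025,-0.16,0,0,0,0,1,0.0335,-0.199,0,0,0,0],
)

```text
time: 6.92
tool_pos: [0.5716, -0.2562, 0.2272]
eef_rot: [3.142, -0.0, -0.319]
force: [1.4, 0.8, 1.1]
opening: 0.0852
```

Call:
apply_moves(
  motion=[1,0,0,0,0,0,0,1,0,0,0,0,0,0,1,0,0,0,0,0,0,1,0,0,0,0,0,0,1,0,0,0,0,0,0],
)

```text
time: 7.33
tool_pos: [0.5725, -0.253, 0.2275]
eef_rot: [-3.141, -0.001, -0.317]
force: [0.3, 1.4, -0.5]
opening: 0.0852
```

```bash
python3 - <<'E'
from h import *
f=snap('wrist','w6'); st=telemetry.state();print(st['tool_pos'],st['eef_rot'],st['force'],st['opening'],st['joints'])
E
```

```text
[ 0.57254525 -0.25305888  0.22751555] [-3.14146897e+00 -7.36760269e-04 -3.17024614e-01] [ 0.40644641  0.47963499 -0.53889815] 0.08522884153511422 [-1.66952940e-01  4.09280280e-01  3.18645389e-01 -1.21900831e-05
 -1.47941446e+00  1.42072581e+00]
```

View pics/w6.png

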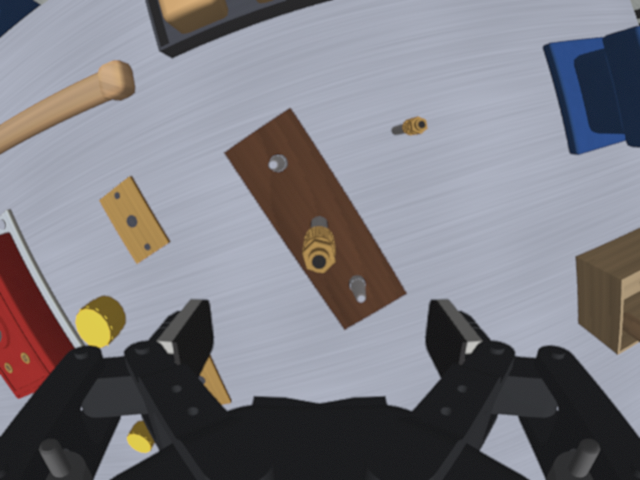

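```bash
python3 - <<'E'
from h import *
f=load('w6')
print('tube',fish(f,319,262,.158)); print('pins',fish(f,274,163,.086),fish(f,361,298,.086),fish(f,279,162,.05),fish(f,357,283,.05))
print('tubeatrack',fish(f,319,219,.05))
W=f['world_to_cam'];c=-W[:3,:3].T@W[:3,3];print(c)
E
```

```text
tube [ 0.57142819 -0.25152155  0.158     ]
pins [ 0.63556947 -0.23642887  0.086     ] [ 0.50935132 -0.26770107  0.086     ] [ 0.6351346  -0.23622507  0.05      ] [ 0.50917334 -0.26773477  0.05      ]
tubeatrack [ 0.57685434 -0.2531526   0.05      ]
[ 0.63423238 -0.27250451  0.37003151]
```

Tube top at (319,262), centred laterally, and four estimates agree within about 1.5 mm. Descend to the middle of the sleeve.

Call:
apply_moves(
  motion=[1,0,0.0005,-0.035,0,0,0,1,0,0.0005,-0.07,0,0,0,1,0,0.0005,-0.1,0,0,0,1,0,0.0005,-0.12,0,0,0,1,0,0.0005,-0.127,0,0,0],
)

```text
time: 7.8
tool_pos: [0.5705, -0.252, 0.0962]
eef_rot: [-3.141, 0.006, -0.318]
force: [0.1, 0.3, 0.1]
opening: 0.0856
```

Call:
apply_moves(
  motion=[1,0,0,0,0,0,0,1,0,0,0,0,0,0,0.3,0,0,0,0,0,0,0,0,0,0,0,0,0,-0.2,0,0,0,0,0,0],
)

```text
time: 8.22
tool_pos: [0.5733, -0.2539, 0.1014]
eef_rot: [-3.141, -0.003, -0.319]
force: [0.1, -0.2, -0.6]
opening: 0.0517
```

Call:
apply_moves(
  motion=[-1,0,0,0,0,0,0,-1,0,0,0,0,0,0,-1,0,0,0,0,0,0,-1,0,0,0,0,0,0,-1,0,0,0,0,0,0],
)

```text
time: 8.63
tool_pos: [0.5729, -0.2538, 0.1005]
eef_rot: [-3.141, -0.001, -0.319]
force: [-0.2, 0.4, 3.7]
opening: 0.0197
```

```bash
python3 - <<'E'
from h import *
f=snap('wrist','w7'); st=telemetry.state();print(st['tool_pos'],st['eef_rot'],st['force'],st['torque'],st['opening'])
E
```

```text
[ 0.57291006 -0.25379037  0.1004741 ] [-3.14155702e+00 -1.04477411e-03 -3.18616698e-01] [-0.79915303  1.80948669  3.74447272] [0.48499044 0.04925688 0.04459742] 0.01981929551576333
```

View pics/w7.png

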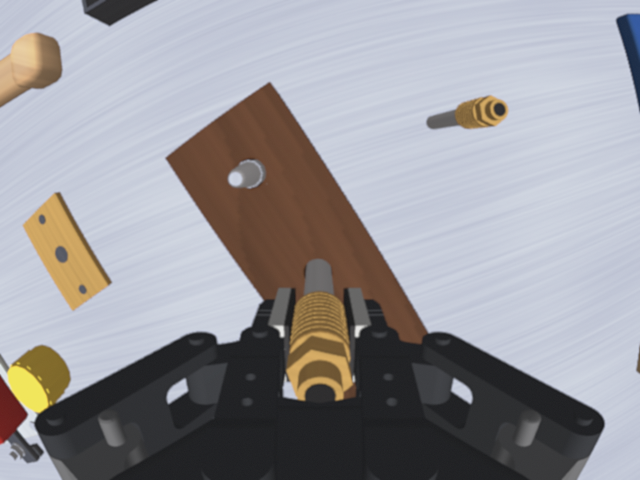

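Tube gripped on its sleeve (320,330), the neighbouring pins untouched. Lift.

Call:
apply_moves(
  motion=[-1,0,0,0.012,0,0,0,-1,0,0,0.03,0,0,0,-1,0,0,0.055,0,0,0,-1,0,0,0.09,0,0,0,-1,0,0,0.13,0,0,0],
)

```text
time: 9.1
tool_pos: [0.5711, -0.2532, 0.2286]
eef_rot: [-3.142, 0.006, -0.319]
force: [2.1, -0.4, -0.9]
opening: 0.0195
```

Call:
apply_moves(
  motion=[-1,0,0.01,0.005,0,0,0,-1,0,0.04,0.005,0,0,0,-1,0,0.08,0.005,0,0,0,-1,0,0.12,0.005,0,0,0,-1,0,0.16,0.005,0,0,0],
)

```text
time: 9.52
tool_pos: [0.5718, -0.0923, 0.234]
eef_rot: [3.141, 0.001, -0.32]
force: [1.5, 0.8, -1.1]
opening: 0.02
```

Call:
apply_moves(
  motion=[-1,0,0.04,0,0,0,0,-1,0,0.08,0,0,0,0,-1,0,0.12,0,0,0,0,-1,0,0.16,0,0,0,0,-1,0,0.2,0,0,0,0],
)

```text
time: 9.93
tool_pos: [0.5718, 0.1082, 0.2342]
eef_rot: [3.141, 0.001, -0.319]
force: [0.2, -0.4, -1.8]
opening: 0.0197
```

Call:
apply_moves(
  motion=[-1,0.005,0.03,0,0,0,0,-1,0.01,0.06,0,0,0,0,-1,0.011,0.075,0,0,0,0,-1,0.011,0.075,0,0,0,0,-1,0.011,0.075,0,0,0,0],
)

```text
time: 10.35
tool_pos: [0.5832, 0.1817, 0.2339]
eef_rot: [3.14, 0.001, -0.318]
force: [0.7, -0.8, -0.9]
opening: 0.0196
```

Call:
apply_moves(
  motion=[-1,0,0,0,0,0,0,-1,0,0,0,0,0,0,-1,0,0,0,0,0,0,-1,0,0,0,0,0,0,-1,0,0,0,0,0,0],
)

```text
time: 10.77
tool_pos: [0.5836, 0.1806, 0.2351]
eef_rot: [-3.141, -0.0, -0.32]
force: [0.2, 0.6, -1.2]
opening: 0.0199
```

```bash
python3 - <<'E'
from h import *
for n in ('wrist','scene','top'): f=snap(n,n[0]+'8')
st=telemetry.state();print(st['tool_pos'],st['eef_rot'],st['force'],st['torque'],st['opening'])
s=cv2.imread('pics/s8.png')
cv2.imwrite('pics/c8.png',cv2.resize(s[120:270,270:420],None,fx=4,fy=4,interpolation=cv2.INTER_CUBIC))
E
```

```text
[0.5835651  0.18099672 0.23501028] [-3.14148815e+00 -9.52236155e-05 -3.19105412e-01] [-0.23180125 -0.08692357 -1.5647114 ] [ 0.00912923 -0.00508545  0.01586453] 0.019693266878002977
```

View pics/w8.png

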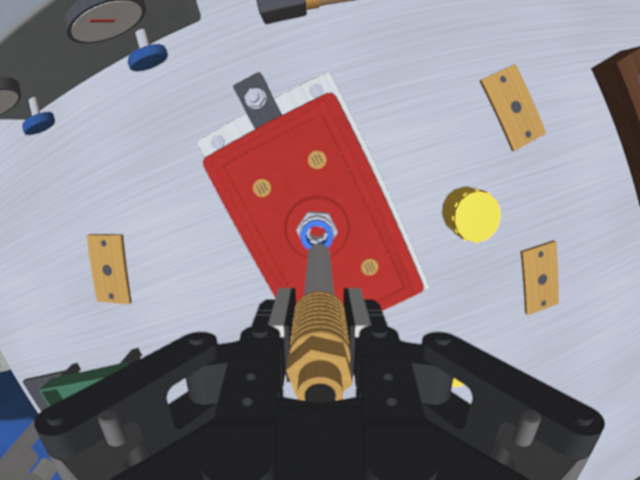

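View pics/c8.png

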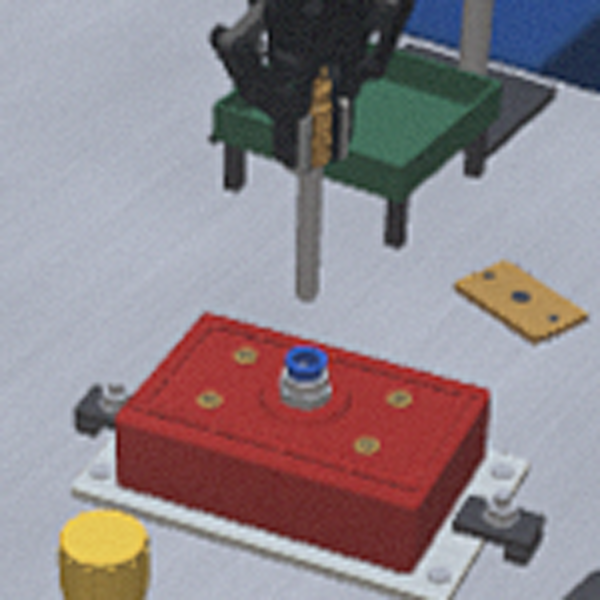

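```bash
python3 - <<'E'
from h import *
s=cv2.imread('pics/w8.png')
cv2.imwrite('pics/c9.png',cv2.resize(s[200:310,265:375],None,fx=5,fy=5,interpolation=cv2.INTER_CUBIC))
E
```

```text
(no output)
```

View pics/c9.png

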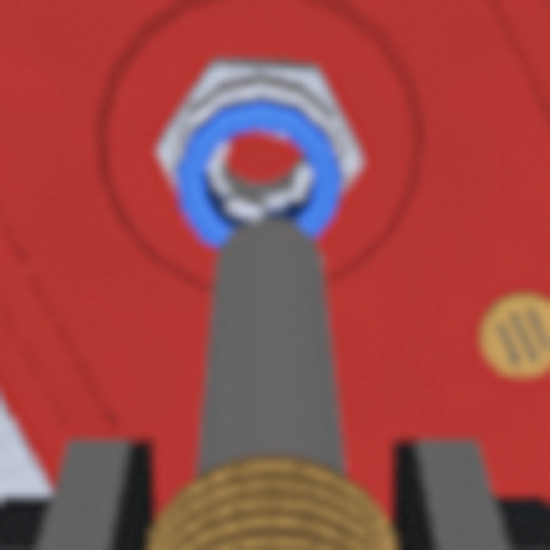

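```bash
cat >> h.py <<'E'
def fproj(f,p):
    q=f['world_to_cam']@np.r_[p,1]; n=np.hypot(q[0],q[1]); th=np.arctan2(n,q[2]); return np.array([f['cx']+f['fx']*th*q[0]/n, f['cy']+f['fx']*th*q[1]/n])
def ring(c,d,n=60):
    a=np.linspace(0,2*np.pi,n,endpoint=False); return np.c_[c[0]+d/2*np.cos(a),c[1]+d/2*np.sin(a),np.full(n,c[2])]
E
python3 - <<'E'
from h import *
f=load('w8'); zt=.2350-.0925
def cr(p): return (p-[265,200]+.5)*5-.5
def ext(P,pf=fproj,c=cr):
    q=np.array([c(pf(f,p)) for p in P]); return q.min(0),q.max(0)
from scipy.optimize import least_squares
# collar: left178,right342,top100
g=lambda x:(lambda e:[e[0][0]-178,e[1][0]-342+0,e[0][1]-100])(ext(ring([*x,.098],.026)))
r=least_squares(g,[.584,.182]);print('collar',r.x,r.fun)
# tube: shaft left/right at ~y250, top of silhouette 219
def g2(x):
    P=np.r_[ring([*x,zt],.010),ring([*x,zt+.004],.014)]
    e=ext(P);e1=ext(ring([*x,zt+.004],.014)); return [e1[0][0]-216,e1[1][0]-322,e[0][1]-219]
r2=least_squares(g2,[.584,.182]);print('tube',r2.x,r2.fun, 'need shift',r.x-r2.x)
s=load('s8')
T=lambda x,y:((x+.5)/4-.5+270,(y+.5)/4-.5+120)
def e2(P): q=np.array([proj(s,p) for p in P]); return q
a=at_z(s,*T(306,361),.098)
print('scene collar fit:')
# collar top ellipse in crop: left 286 right 328 top 344
def g3(x):
    q=e2(ring([*x,.098],.026)); q=(q-[270,120]+.5)*4-.5; return [q[:,0].min()-285,q[:,0].max()-328,q[:,1].min()-343]
r3=least_squares(g3,[.584,.182]);print(r3.x,r3.fun)
def g4(x):
    q=e2(np.r_[ring([*x,zt],.010),ring([*x,zt+.004],.014)]); q=(q-[270,120]+.5)*4-.5; return [q[:,0].min()-295,q[:,0].max()-318,q[:,1].max()-301]
r4=least_squares(g4,[.584,.182]);print(r4.x,r4.fun,'shift',r3.x-r4.x)
st=telemetry.state();print(st['tool_pos'])
t=cv2.imread('pics/t8.png');cv2.imwrite('pics/c10.png',cv2.resize(t[195:285,240:330],None,fx=6,fy=6,interpolation=cv2.INTER_CUBIC))
cv2.imwrite('pics/c11.png',cv2.resize(s['pixels'][180:225,320:375,::-1],None,fx=12,fy=12,interpolation=cv2.INTER_CUBIC))
E
```

```text
collar [0.582931   0.18398485] [-1.99616261  1.99306495  0.04363021]
tube [0.5821921 0.1826081] [-1.05758925  1.05711117  0.01707805] need shift [0.0007389  0.00137674]
scene collar fit:
[0.58205764 0.18511573] [-0.03976824  0.03974645 -0.00105202]
[0.58218336 0.18212888] [-0.37836189  0.3782491  -0.00561684] shift [-0.00012572  0.00298685]
[0.5835651  0.18099672 0.23501028]
```

View pics/c11.png

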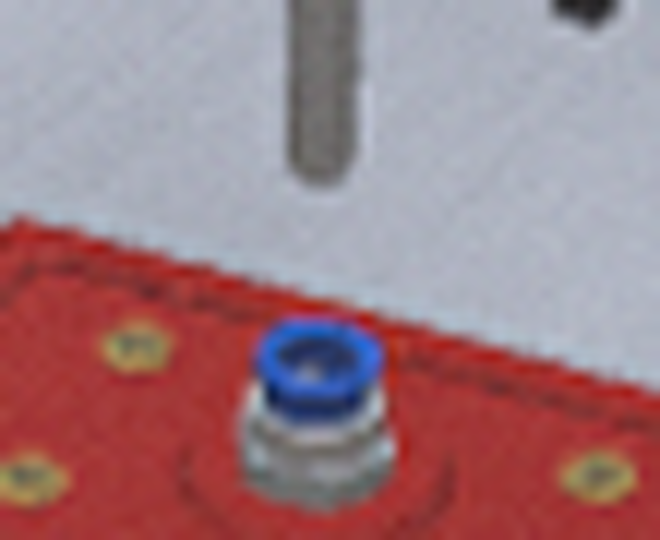

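Both views want about +1.5 mm in y. I shift, lower to about 10 mm above the collar and look again.

Call:
apply_moves(
  motion=[-1,0.0007,0.0016,-0.01,0,0,0,-1,0.0007,0.0016,-0.02,0,0,0,-1,0.0007,0.0016,-0.03,0,0,0,-1,0.0007,0.0016,-0.035,0,0,0,-1,0.0007,0.0016,-0.035,0,0,0],
)

```text
time: 11.33
tool_pos: [0.5832, 0.1825, 0.1974]
eef_rot: [3.139, 0.003, -0.319]
force: [-0.5, 0.8, -1.1]
opening: 0.0194
```

Call:
apply_moves(
  motion=[-1,0,0,0,0,0,0,-1,0,0,0,0,0,0,-1,0,0,0,0,0,0,-1,0,0,0,0,0,0,-1,0,0,0,0,0,0],
)

```text
time: 11.75
tool_pos: [0.5844, 0.1829, 0.2003]
eef_rot: [-3.141, -0.001, -0.319]
force: [0.8, 0.1, -1.1]
opening: 0.0198
```

```bash
python3 - <<'E'
from h import *
f=snap('wrist','w12')
st=telemetry.state();print(st['tool_pos'],st['eef_rot'],st['force'],st['torque'])
s=f['pixels'][:,:,::-1]
cv2.imwrite('pics/c12.png',cv2.resize(s[200:310,265:375],None,fx=5,fy=5,interpolation=cv2.INTER_CUBIC))
E
```

```text
[0.58435681 0.18286538 0.20021872] [-3.14120481e+00 -3.96201518e-04 -3.18818067e-01] [ 0.26155967  0.09823678 -1.03049867] [0.01382329 0.02783409 0.02050309]
```

View pics/c12.png

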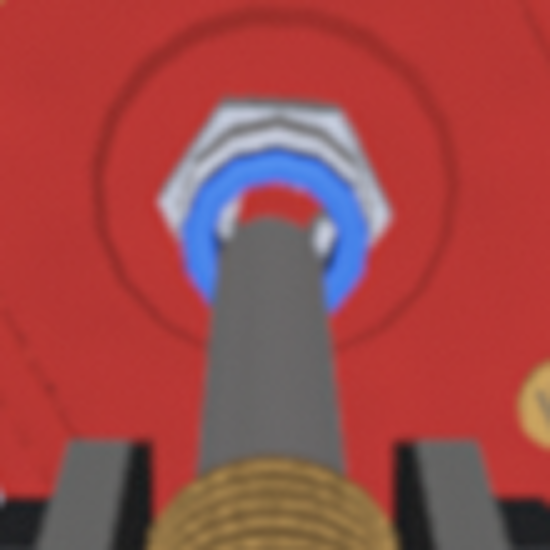

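```bash
python3 - <<'E'
from h import *
from scipy.optimize import least_squares
f=load('w12'); zt=.2002-.0925
def cr(p): return (p-[265,200]+.5)*5-.5
def ext(P):
    q=np.array([cr(fproj(f,p)) for p in P]); return q.min(0),q.max(0)
g=lambda x:(lambda e:[e[0][0]-183,e[1][0]-369,e[0][1]-149])(ext(ring([*x,.098],.026)))
r=least_squares(g,[.584,.182]);print(r.x,r.fun)
def g2(x):
    e=ext(np.r_[ring([*x,zt],.010),ring([*x,zt+.004],.014)]);e1=ext(ring([*x,zt+.004],.014)); return [e1[0][0]-217,e1[1][0]-324,e[0][1]-217]
r2=least_squares(g2,[.584,.182]);print(r2.x,r2.fun,r.x-r2.x)
E
```

```text
[0.58295268 0.18401263] [-2.12787207  2.12772625  0.05728346]
[0.5832366  0.18467333] [-0.57114444  0.57092381  0.00918718] [-0.00028392 -0.0006607 ]
```

Call:
apply_moves(
  motion=[-1,-0.0003,-0.0007,-0.004,0,0,0,-1,-0.0003,-0.0007,-0.008,0,0,0,-1,-0.0003,-0.0007,-0.011,0,0,0,-1,-0.0003,-0.0007,-0.014,0,0,0,-1,-0.0003,-0.0007,-0.014,0,0,0],
)

```text
time: 12.22
tool_pos: [0.5835, 0.182, 0.1848]
eef_rot: [3.14, 0.001, -0.319]
force: [0.9, 0.2, -1.0]
opening: 0.0193
```

Call:
apply_moves(
  motion=[-1,0,0,-0.001,0,0,0,-1,0,0,-0.002,0,0,0,-1,0,0,-0.003,0,0,0,-1,0,0,-0.003,0,0,0],
)

```text
time: 12.55
tool_pos: [0.5839, 0.1821, 0.1828]
eef_rot: [3.142, 0.0, -0.319]
force: [-0.2, 0.7, -1.9]
opening: 0.02
```

```bash
python3 - <<'E'
from h import *
f=snap('wrist','w13')
st=telemetry.state();print(st['tool_pos'],st['eef_rot'],st['force'],st['torque'])
s=f['pixels'][:,:,::-1]
cv2.imwrite('pics/c13.png',cv2.resize(s[200:310,265:375],None,fx=5,fy=5,interpolation=cv2.INTER_CUBIC))
E
```

```text
[0.58393338 0.18216828 0.18285132] [ 3.14156948e+00  3.52910307e-05 -3.18750985e-01] [ 0.81820989  1.09677288 -1.45978097] [-0.02903156  0.00632243  0.01731329]
```

View pics/c13.png

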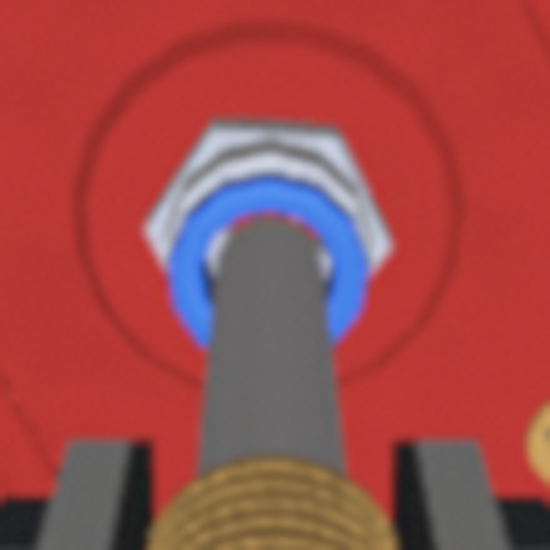

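Tip is about 7 mm inside the collar with no force; check the centring at the collar plane.

```bash
python3 - <<'E'
from h import *
from scipy.optimize import least_squares
f=load('w13')
def cr(p): return (p-[265,200]+.5)*5-.5
def ext(P):
    q=np.array([cr(fproj(f,p)) for p in P]); return q.min(0),q.max(0)
g=lambda x:(lambda e:[e[0][0]-168,e[1][0]-369,e[0][1]-177])(ext(ring([*x,.098],.026)))
r=least_squares(g,[.584,.182]);print(r.x,r.fun)
c=r.x
print('bore',ext(ring([*c,.098],.0168)))
for dx in (-1,0,1):
  d=np.array([np.cos(-.319),np.sin(-.319)])*dx*1e-3
  print(dx,'tube ring',ext(ring([*(c+d),.098],.014)), ext(ring([*(c+d),.0904],.010)), ext(ring([*(c+d),.0944],.014)))
E
```

```text
[0.58289491 0.18404915] [-1.44170623  1.44051619  0.04364289]
bore (array([202.57657162, 212.52471298]), array([334.39285647, 339.05318473]))
-1 tube ring (array([213.625317  , 230.90198364]), array([323.35920719, 336.10075808])) (array([230.63411914, 230.74797608]), array([306.68136   , 303.84200818])) (array([214.49590288, 223.69787093]), array([322.65100365, 327.51631287]))
0 tube ring (array([213.55100152, 223.25624449]), array([323.41197765, 328.70590086])) (array([230.58209329, 223.34960457]), array([306.71303874, 296.60778371])) (array([214.42430484, 216.15619373]), array([322.70164032, 320.21515692]))
1 tube ring (array([213.4771603 , 215.59401765]), array([323.46431127, 321.29197842])) (array([230.53038773, 215.93579287]), array([306.74443179, 289.3563882 ])) (array([214.35316507, 208.59872576]), array([322.75185467, 312.895707  ]))
```

Call:
apply_moves(
  motion=[-1,0.0001,0.0003,-0.001,0,0,0,-1,0.0001,0.0003,-0.002,0,0,0,-1,0.0001,0.0003,-0.003,0,0,0],
)

```text
time: 12.85
tool_pos: [0.5841, 0.1825, 0.1798]
eef_rot: [-3.142, -0.0, -0.319]
force: [0.9, -0.0, -1.0]
opening: 0.0196
```

Call:
apply_moves(
  motion=[-1,0,0,-0.001,0,0,0,-1,0,0,-0.002,0,0,0,-1,0,0,-0.002,0,0,0],
)

```text
time: 13.1
tool_pos: [0.584, 0.1824, 0.1777]
eef_rot: [3.141, 0.0, -0.319]
force: [0.5, -0.7, -1.7]
opening: 0.0195
```

Call:
apply_moves(
  motion=[-1,0,0,-0.001,0,0,0,-1,0,0,-0.002,0,0,0,-1,0,0,-0.002,0,0,0],
)

```text
time: 13.35
tool_pos: [0.5841, 0.1824, 0.1759]
eef_rot: [-3.142, -0.0, -0.319]
force: [0.1, 0.3, 0.7]
opening: 0.0195
```

Call:
apply_moves(
  motion=[-1,0,0,-0.001,0,0,0,-1,0,0,-0.002,0,0,0,-1,0,0,-0.002,0,0,0],
)

```text
time: 13.6
tool_pos: [0.5841, 0.1824, 0.174]
eef_rot: [-3.141, -0.0, -0.319]
force: [-0.5, -0.5, 0.2]
opening: 0.0194
```

Call:
apply_moves(
  motion=[-1,0,0,-0.001,0,0,0,-1,0,0,-0.002,0,0,0,-1,0,0,-0.002,0,0,0],
)

```text
time: 13.85
tool_pos: [0.5841, 0.1824, 0.1718]
eef_rot: [3.142, -0.0, -0.319]
force: [-0.8, 0.1, 1.1]
opening: 0.0199
```

Call:
apply_moves(
  motion=[-1,0,0,-0.001,0,0,0,-1,0,0,-0.002,0,0,0,-1,0,0,-0.002,0,0,0],
)

```text
time: 14.1
tool_pos: [0.584, 0.1824, 0.1697]
eef_rot: [3.141, 0.0, -0.319]
force: [0.1, -0.5, 1.7]
opening: 0.0198
```

Call:
apply_moves(
  motion=[-1,0,0,-0.001,0,0,0,-1,0,0,-0.002,0,0,0,-1,0,0,-0.002,0,0,0],
)

```text
time: 14.35
tool_pos: [0.584, 0.1824, 0.1677]
eef_rot: [3.141, 0.0, -0.319]
force: [-0.4, -1.2, 1.3]
opening: 0.0197
```

Call:
apply_moves(
  motion=[-1,0,0,-0.001,0,0,0,-1,0,0,-0.002,0,0,0,-1,0,0,-0.002,0,0,0],
)

```text
time: 14.6
tool_pos: [0.584, 0.1824, 0.1657]
eef_rot: [3.141, 0.0, -0.319]
force: [-0.6, 0.2, 0.9]
opening: 0.0195
```

Call:
apply_moves(
  motion=[-1,0,0,-0.0005,0,0,0,-1,0,0,-0.001,0,0,0,-1,0,0,-0.001,0,0,0],
)

```text
time: 14.85
tool_pos: [0.584, 0.1824, 0.1648]
eef_rot: [3.141, 0.0, -0.319]
force: [-0.7, -0.5, 1.6]
opening: 0.0198
```

Call:
apply_moves(
  motion=[-1,0,0,-0.0005,0,0,0,-1,0,0,-0.001,0,0,0,-1,0,0,-0.001,0,0,0],
)

```text
time: 15.1
tool_pos: [0.584, 0.1824, 0.1638]
eef_rot: [3.142, 0.0, -0.319]
force: [0.2, -1.2, 0.9]
opening: 0.0199
```

Call:
apply_moves(
  motion=[-1,0,0,-0.0005,0,0,0,-1,0,0,-0.001,0,0,0,-1,0,0,-0.001,0,0,0],
)

```text
time: 15.35
tool_pos: [0.584, 0.1824, 0.1628]
eef_rot: [3.142, 0.0, -0.319]
force: [0.5, -1.2, 1.5]
opening: 0.02
```

Call:
apply_moves(
  motion=[-1,0,0,-0.0005,0,0,0,-1,0,0,-0.001,0,0,0,-1,0,0,-0.001,0,0,0],
)

```text
time: 15.6
tool_pos: [0.584, 0.1824, 0.1618]
eef_rot: [3.142, 0.0, -0.319]
force: [-1.0, -0.7, 1.0]
opening: 0.0199
```

Call:
apply_moves(
  motion=[-1,0,0,-0.0005,0,0,0,-1,0,0,-0.001,0,0,0,-1,0,0,-0.001,0,0,0],
)

```text
time: 15.85
tool_pos: [0.584, 0.1825, 0.1608]
eef_rot: [-3.142, 0.0, -0.319]
force: [0.1, -0.8, 0.7]
opening: 0.0193
```

Call:
apply_moves(
  motion=[-1,0,0,-0.0005,0,0,0,-1,0,0,-0.001,0,0,0,-1,0,0,-0.001,0,0,0],
)

```text
time: 16.1
tool_pos: [0.584, 0.1824, 0.1598]
eef_rot: [3.142, 0.0, -0.319]
force: [0.1, -0.5, 1.7]
opening: 0.0196
```

Call:
apply_moves(
  motion=[-1,0,0,-0.0005,0,0,0,-1,0,0,-0.001,0,0,0,-1,0,0,-0.001,0,0,0],
)

```text
time: 16.35
tool_pos: [0.584, 0.1825, 0.1588]
eef_rot: [3.142, 0.0, -0.319]
force: [-0.4, -0.1, 1.2]
opening: 0.0193
```

Call:
apply_moves(
  motion=[-1,0,0,-0.0005,0,0,0,-1,0,0,-0.001,0,0,0,-1,0,0,-0.001,0,0,0],
)

```text
time: 16.6
tool_pos: [0.584, 0.1825, 0.1578]
eef_rot: [-3.142, 0.0, -0.319]
force: [-0.4, -1.2, 2.1]
opening: 0.0195
```

Call:
apply_moves(
  motion=[-1,0,0,-0.0005,0,0,0,-1,0,0,-0.001,0,0,0,-1,0,0,-0.001,0,0,0],
)

```text
time: 16.85
tool_pos: [0.584, 0.1824, 0.1568]
eef_rot: [3.142, 0.0, -0.319]
force: [-0.6, -0.6, 1.2]
opening: 0.02
```

Call:
apply_moves(
  motion=[-1,0,0,-0.0005,0,0,0,-1,0,0,-0.001,0,0,0,-1,0,0,-0.001,0,0,0],
)

```text
time: 17.1
tool_pos: [0.5841, 0.1825, 0.1558]
eef_rot: [-3.142, 0.0, -0.319]
force: [0.3, -0.5, 1.9]
opening: 0.0197
```

Call:
apply_moves(
  motion=[-1,0,0,-0.0005,0,0,0,-1,0,0,-0.001,0,0,0,-1,0,0,-0.001,0,0,0],
)

```text
time: 17.35
tool_pos: [0.584, 0.1825, 0.1548]
eef_rot: [3.142, 0.0, -0.319]
force: [0.5, 0.2, 2.0]
opening: 0.0195
```

Call:
apply_moves(
  motion=[-1,0,0,-0.0005,0,0,0,-1,0,0,-0.001,0,0,0,-1,0,0,-0.001,0,0,0],
)

```text
time: 17.6
tool_pos: [0.584, 0.1824, 0.1538]
eef_rot: [3.142, 0.0, -0.319]
force: [0.1, -0.6, 1.7]
opening: 0.0194
```

Call:
apply_moves(
  motion=[-1,0,0,-0.0005,0,0,0,-1,0,0,-0.001,0,0,0,-1,0,0,-0.001,0,0,0],
)

```text
time: 17.85
tool_pos: [0.584, 0.1824, 0.1528]
eef_rot: [3.142, 0.0, -0.319]
force: [-0.8, -1.2, 1.1]
opening: 0.0198
```

Call:
apply_moves(
  motion=[-1,0,0,-0.0005,0,0,0,-1,0,0,-0.001,0,0,0,-1,0,0,-0.001,0,0,0],
)

```text
time: 18.1
tool_pos: [0.584, 0.1825, 0.1518]
eef_rot: [-3.142, 0.0, -0.319]
force: [-0.5, -0.5, 0.7]
opening: 0.0196
```

Call:
apply_moves(
  motion=[-1,0,0,-0.0005,0,0,0,-1,0,0,-0.001,0,0,0,-1,0,0,-0.001,0,0,0],
)

```text
time: 18.35
tool_pos: [0.584, 0.1825, 0.1508]
eef_rot: [3.142, 0.0, -0.319]
force: [-0.3, -0.0, 1.5]
opening: 0.0199
```

Call:
apply_moves(
  motion=[-1,0,0,-0.0005,0,0,0,-1,0,0,-0.001,0,0,0,-1,0,0,-0.001,0,0,0],
)

```text
time: 18.6
tool_pos: [0.584, 0.1825, 0.1498]
eef_rot: [3.142, 0.0, -0.319]
force: [0.1, -1.0, 1.7]
opening: 0.0197
```

Call:
apply_moves(
  motion=[-1,0,0,-0.0005,0,0,0,-1,0,0,-0.001,0,0,0,-1,0,0,-0.001,0,0,0],
)

```text
time: 18.85
tool_pos: [0.584, 0.1824, 0.1488]
eef_rot: [3.142, 0.0, -0.319]
force: [-0.2, -0.0, 1.5]
opening: 0.0196
```

Call:
apply_moves(
  motion=[-1,0,0,-0.0005,0,0,0,-1,0,0,-0.001,0,0,0,-1,0,0,-0.001,0,0,0],
)

```text
time: 19.1
tool_pos: [0.5842, 0.1824, 0.1484]
eef_rot: [-3.141, -0.001, -0.319]
force: [-0.6, 0.2, 4.0]
opening: 0.0194
```

Call:
apply_moves(
  motion=[-1,0,0,-0.0005,0,0,0,-1,0,0,-0.0005,0,0,0,-1,0,0,-0.0005,0,0,0],
)

```text
time: 19.35
tool_pos: [0.5843, 0.1824, 0.1482]
eef_rot: [-3.141, -0.001, -0.319]
force: [-1.7, -0.9, 5.7]
opening: 0.0198
```

Call:
apply_moves(
  motion=[-1,0,0,-0.0005,0,0,0,-1,0,0,-0.001,0,0,0,-1,0,0,-0.001,0,0,0],
)

```text
time: 19.6
tool_pos: [0.5845, 0.1824, 0.1479]
eef_rot: [-3.141, -0.002, -0.318]
force: [-2.9, -0.6, 8.0]
opening: 0.0194
```

Call:
apply_moves(
  motion=[-1,-0.0002,0,-0.0005,0,0,0,-1,-0.0004,0,-0.001,0,0,0,-1,-0.0004,0,-0.001,0,0,0],
)

```text
time: 19.85
tool_pos: [0.5845, 0.1824, 0.1476]
eef_rot: [-3.14, -0.003, -0.318]
force: [-2.8, -1.4, 10.8]
opening: 0.0199
```

Call:
apply_moves(
  motion=[-1,-0.0002,0,-0.0005,0,0,0,-1,-0.0004,0,-0.001,0,0,0,-1,-0.0004,0,-0.001,0,0,0],
)

```text
time: 20.1
tool_pos: [0.5844, 0.1824, 0.1474]
eef_rot: [-3.14, -0.004, -0.318]
force: [-2.8, -0.7, 13.2]
opening: 0.0196
```

Call:
apply_moves(
  motion=[-1,-0.0002,0,-0.0005,0,0,0,-1,-0.0004,0,-0.001,0,0,0,-1,-0.0004,0,-0.001,0,0,0],
)

```text
time: 20.35
tool_pos: [0.5844, 0.1824, 0.1471]
eef_rot: [-3.139, -0.005, -0.318]
force: [-3.9, -0.8, 16.6]
opening: 0.0198
```

Call:
apply_moves(
  motion=[-1,-0.0002,0,-0.0005,0,0,0,-1,-0.0004,0,-0.001,0,0,0,-1,-0.0004,0,-0.001,0,0,0],
)

```text
time: 20.6
tool_pos: [0.5844, 0.1824, 0.1469]
eef_rot: [-3.139, -0.006, -0.318]
force: [-4.2, -1.7, 18.4]
opening: 0.0199
```

Call:
apply_moves(
  motion=[-1,-0.0001,0,-0.0004,0,0,0,-1,-0.0003,0,-0.0008,0,0,0,-1,-0.0003,0,-0.0008,0,0,0,-1,-0.0003,0,-0.0008,0,0,0],
)

```text
time: 20.93
tool_pos: [0.5844, 0.1824, 0.1466]
eef_rot: [-3.138, -0.007, -0.318]
force: [-3.4, -1.9, 20.4]
opening: 0.0195
```

```bash
python3 - <<'E'
from h import *
snap('wrist','w14');snap('scene','s14')
st=telemetry.state();print(st['tool_pos'],st['eef_rot'],st['force'],st['torque'],st['time'])
E
```

```text
[0.58440926 0.18237074 0.14666494] [-3.1382466  -0.00724407 -0.31774687] [-4.66126515 -1.8090575  20.88074411] [-0.76150939  1.73478854  0.02406284] 21.0333
```

View pics/w14.png

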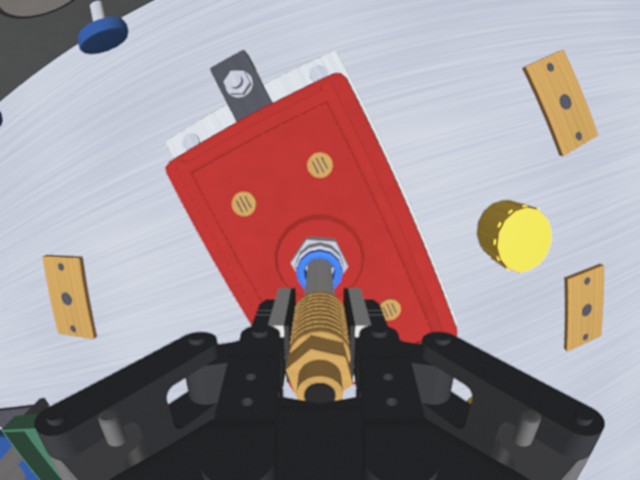

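Home at 20.9 N reading (bias about −1.5 N, drag about 3 N), tip about 44 mm below the collar top. Ease off part of the push and release.

Call:
apply_moves(
  motion=[-1,0.0005,0,0.001,0,0,0,-1,0.001,0,0.002,0,0,0,-0.3,0.001,0,0.002,0,0,0,0,0.001,0,0.003,0,0,0,0.3,0.0015,0,0.004,0,0,0],
)

```text
time: 21.45
tool_pos: [0.5832, 0.1825, 0.1448]
eef_rot: [3.141, 0.001, -0.319]
force: [-0.5, 0.2, 0.2]
opening: 0.0532
```

Call:
apply_moves(
  motion=[1,0,0,0,0,0,0,1,0,0,0,0,0,0,1,0,0,0,0,0,0,1,0,0,0,0,0,0,1,0,0,0,0,0,0],
)

```text
time: 21.87
tool_pos: [0.5836, 0.1824, 0.1454]
eef_rot: [3.141, 0.0, -0.319]
force: [0.2, 1.0, 0.0]
opening: 0.0856
```

```bash
python3 - <<'E'
from h import *
snap('wrist','w15')
st=telemetry.state();print(st['tool_pos'],st['eef_rot'],st['force'],st['opening'])
E
```

```text
[0.5836259  0.18244619 0.14547283] [ 3.14149317e+00  1.29745040e-04 -3.18786804e-01] [ 0.28412695 -0.48548093  0.7130263 ] 0.08543830558290073
```

View pics/w15.png

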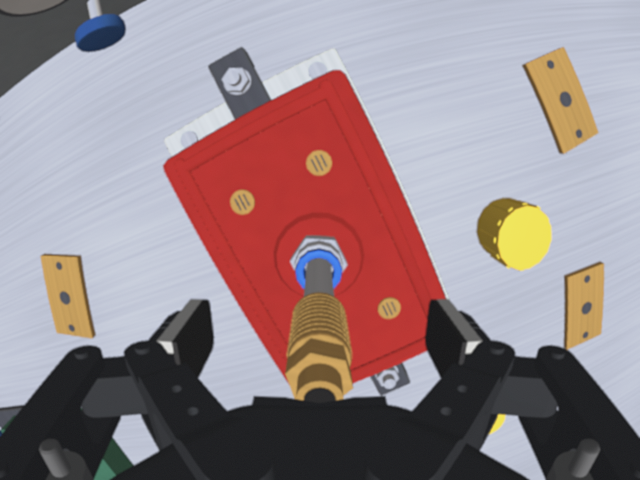

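The tube stands free at (320,330), jaws open. Withdraw upwards.

Call:
apply_moves(
  motion=[1,0,0,0.02,0,0,0,1,0,0,0.05,0,0,0,1,0,0,0.09,0,0,0,1,0,0,0.13,0,0,0,1,0,0,0.15,0,0,0],
)

```text
time: 22.33
tool_pos: [0.5848, 0.1822, 0.3014]
eef_rot: [-3.137, -0.006, -0.319]
force: [-0.4, 1.0, 0.5]
opening: 0.0851
```

Call:
apply_moves(
  motion=[1,-0.03,0,0,0,0,0,1,-0.06,0,0,0,0,0,1,-0.09,0,0,0,0,0,1,-0.1,0,0,0,0,0,1,-0.1,0,0,0,0,0],
)

```text
time: 22.75
tool_pos: [0.4821, 0.1824, 0.2971]
eef_rot: [-3.14, -0.001, -0.317]
force: [0.8, -0.7, 0.3]
opening: 0.0852
```

Call:
apply_moves(
  motion=[1,0,0,0,0,0,0,1,0,0,0,0,0,0,1,0,0,0,0,0,0,1,0,0,0,0,0,0,1,0,0,0,0,0,0],
)

```text
time: 23.17
tool_pos: [0.4842, 0.1824, 0.295]
eef_rot: [3.141, 0.001, -0.319]
force: [0.4, 0.1, 0.1]
opening: 0.0852
```

```bash
python3 - <<'E'
from h import *
w=snap('wrist','w16');s=snap('scene','s16');t=snap('top','t16')
st=telemetry.state();print(st['tool_pos'],st['force'],st['joint_vel'].round(3))
cv2.imwrite('pics/c16.png',cv2.resize(s['pixels'][140:290,230:430,::-1],None,fx=4,fy=4,interpolation=cv2.INTER_CUBIC))
p=np.array([.5835,.1832]);
for z in (.205,.098): print(proj(s,[*p,z]),proj(t,[*p,z]),fproj(w,[*p,z]))
E
```

```text
[0.48390498 0.18238812 0.29535205] [-0.43232935 -0.71319971  0.47680861] [ 0.002 -0.006 -0.001  0.001  0.001 -0.001]
[347.76099895 170.93424939] [276.76909649 237.08103328] [268.7906903  103.66862999]
[346.33544153 209.04250109] [281.10697085 243.24894755] [284.56701875 117.66432777]
```

View pics/c16.png

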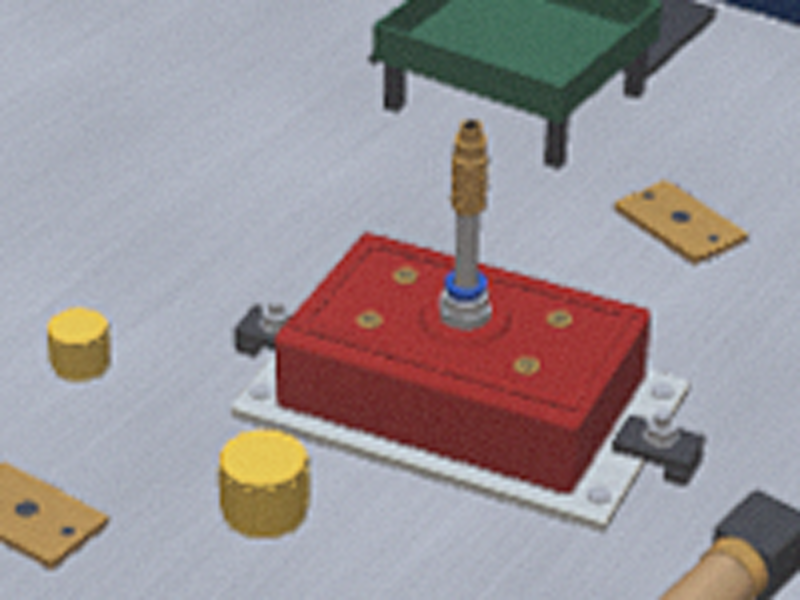

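View pics/w16.png

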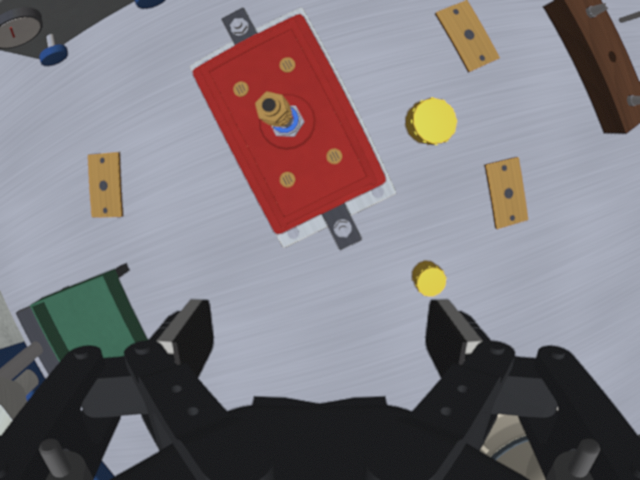

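View pics/t16.png

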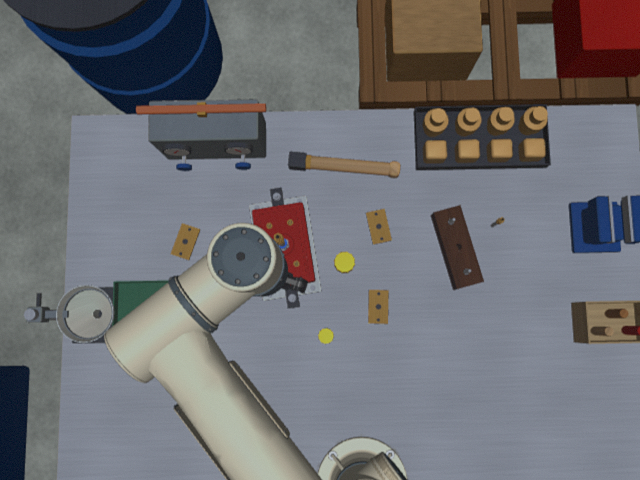

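The tube stands upright and locked: its top is seen at wrist (268,103) and scene (347.6,171), as predicted for a vertical tube at home depth. The cap is on the bench (top 326,336), and the bystanders are where they were. Hand in.

```bash
python3 -c "
from workcell import ticket
print(ticket.hand_in())"
```

```text
the job is handed in; nothing more can be done
None
```

The job is handed in with the tube standing locked in the fitting and the dust cap on the bench; the hand-in gave no verdict.

**Cap:** I lifted the smaller yellow cap off the fitting and stood it on the bench at about (0.36, 0.08), roughly 0.25 m from the fitting.

**Tube:** I took the larger tube from the rack and centred it over the collar by eye with the wrist camera. I pushed it through the teeth with about 3 N of drag and felt the seal at about 44 mm below the collar top. I then pressed until the wrist force read 20.9 N. Allowing for the force offset and an uncertain drag, the seal load was about 19 to 22 N, so under 25 N. I eased off part of the push, opened the jaws and withdrew.

**Last checks:**
- **Tube:** its top was within 1 px of where an upright tube at home depth should appear, in both the wrist and scene views.
- **Cap and bystanders:** the cap was at rest, and the pins, plates and rammer looked unmoved in the top view.
- **Robot:** it was clear of everything, at 23 s of the 66 s allowed.

**Disagreements and limits:**
- The camera estimates of the fitting differed by 1 to 3 mm. I used the closer wrist view, and the tube entered with no noticeable side force.
- The load left on the seal after letting go can't be measured directly. I judge it only from the tube staying at its depth.
- Early in the search I sent four 1 mm steps without checking the force between them. Contact came later, so it did no harm, and I then moved one step at a time.

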